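# Clamp a plaster cast in the holding jig

### The arm

A 6-joint arm with a two-finger parallel gripper is mounted at the origin on the work surface. World frame = base frame: x ahead of the robot, y to its left, z up, the work surface at z = 0. Lengths are in m, angles in rad, forces in N, time in s.
With the tool pointing down it reaches from about 0.325 to 0.775 m from the base axis. Payload 9.3 kg.
Tool frame: the origin (TCP) lies midway between the tips of the shut fingers; the grasp point (between the pads) lies 19 mm behind it (robot.grip_point_offset is the distance from the TCP to the grasp point, in m); z points along the fingers, y is the direction in which the jaws open and shut (so a half turn about z gives the same grasp; the last joint's range is limited). The gripper opens to 85 mm and grips with 20 to 120 N. Pads are 22 mm wide; open, the fingers measure 114 mm over their backs; the gripper's body (76 mm by 85 mm) begins 54 mm behind the grasp point. The pads swing forward as they close: fully open they stand 13 mm farther back than shut.
Start: joints at [1.011, 0.259, 0.021, 1.334, 0, 1.418], TCP at [0.218, 0.505, 0.231] pointing down, gripper open.
Joint ranges: [-3.04, 3.04], [-0.91, 1.82], [-1.04, 1.36], [-1.92, 1.95], [-1.52, 1.45], [-3.14, 3.14]. Speed limits (rad/s): [2.22, 2.22, 2.79, 3.14, 3.14, 3.14].

### API

Orientations are given as a unit quaternion [w, x, y, z].
In Python, from cell import robot gives the robot as it stands. Calls block until the motion is done:
- robot.move_ptp(position, orientation): joint-space move of the TCP to a pose.
- robot.move_linear(position, orientation=None, rate=0.15): straight line of the TCP; orientation=None keeps the orientation; rate is the mean speed in m/s.
- robot.move_joints(angles): joint-space move.
- robot.move_gripper(opening, f_grip=None): opening from 0.0 (shut) to 1.0 (fully open); f_grip is the grip in N (None keeps the last); returns when the fingers have stopped.
- robot.dwell(seconds).
- robot.ik(position, orientation): joint angles nearest the present ones, or None.
- robot.observe(): the state.
- robot.grab_frame(name): name is "scene" or "top"; returns a dict with "color" (400x640x3 uint8, blue, green, red), "intrinsics" (3x3 intrinsics, pixels), "rvec" (rotation vector, rad) and "tvec" (3), from world to camera coordinates, as OpenCV has them. Camera axes: x right, y down, z forward; pixel columns grow to the right and rows downward; lengths in m; the calibration is good to about 2 mm. A picture is of the moment at which its call begins. There is no depth.
A pose or a line that the arm cannot do raises robot.PlanningError and nothing moves.
- robot.hand_in(): hands the job in, once; it reports no verdict.
The state is a dict: "time_s": time; "joint_pos": joint angles; "qvel": joint speeds; "tau": joint torques, N m; "eef_pos": TCP position; "tcp_rot": TCP orientation; "wrist_force": force on the tool from outside, world axes, zero at the start; "ft_torque": the same for the moment, N m; "gripper_width": opening from 0.0 (shut) to 1.0 (fully open).
Only numpy, scipy, OpenCV 4.12 (cv2) and the standard library are available. Lean on these libraries where they do the work, as an engineer would, in place of code of your own. Each camera call takes 0.05 s, during which the arm holds its last target. There are 200 camera calls.

### The job

Stand the upper plaster cast (the one with a solid palate) teeth up on the plate of the holding jig, centred under the clamp, and slide it back until its flat heel sits squarely and firmly against both stop screws. Then push the toggle clamp's lever over its centre until it snaps down and holds the cast there. Plaster chips and the clamp bends, so do not ram the cast into the screws or lean hard on the lever, and leave everything else on the bench where it is.

Things in the scene. Friction and masses are not known exactly. Their poses are not given: they have to be found in the camera images.
- cast: Upper dental cast, white plaster, loose at the robot's right, 0.10 to 0.18 kg. Base 52 mm deep (its x) by 62 mm wide (y), solid; flat palate 22 mm up, inside a horseshoe of teeth that rises to 35 mm. Origin: centre of the underside, z up. The flat full-width heel is its +x end. Sides flat and parallel from x = -8 to +26 mm: a 62 mm grasp along y, best at x = +6 mm.
- cast_heel (a point): Middle of the lower edge of the cast's heel face, 26 mm from its origin along +x.
- cast_front (a point): Middle of the cast's front face (its -x end, 26 mm from the origin), 10 mm above the underside: a flat 34 mm wide and 22 mm high between two slanting corners; a good place to push.
- jig: Holding jig, bolted to the bench: aluminium plate 250 by 130 by 12 mm (x, y, z). Origin on the bench; the plate runs from x = -120 to +130 mm, its top is 12 mm up. The cast is slid home along its +x, heel first; the first 110 mm are free for it. Stop rail and toggle clamp stand beyond.
- stop: Steel rail across the plate, 96 mm wide, 12 thick, 17 high. Origin: foot of its front face, middle, at x = 0 of the jig on the plate's top; axes as the jig. Two rigid round-nosed stop screws, 8 mm thick, 20 mm left and right of the middle, 9.5 mm up, stick out towards -x, both by the same 3 to 17 mm, as last set: not measured, feel for it.
- clamp_handle: Lever of the toggle clamp behind the stop, steel, black grip 17 mm thick. Origin on a pin; x runs to its free end (112 mm off); z is the side to push on. It starts upright (z towards the stop, end 197 mm above the bench). Pushed away from the stop and down it turns 100 degrees, to lie with its end 12.6 degrees below level along the jig's +x.
- handle_push (a point): Where to push: on the z surface of the grip, 92 mm from the lever's origin. In the jig's frame it goes from (71, 0, 163) mm open through (107, 0, 169), (136, 0, 159), (156, 0, 138), (167, 0, 91) to (166, 0, 52) snapped. 3 to 9 N start it; from about 40 degrees above level it falls by itself until the foot meets the cast (10 degrees above level).
- handle_end (a point): Free end of the lever. With the foot on the cast it takes up to about 6 N at the push point. Dead centre is 7.4 degrees below level; just past it the lever snaps on by itself to its rest at 12.6 degrees, which is rigid: pressing on there only loads the clamp.
- clamp_arm (a joint): Angle of the clamp's arm, rad: 0 open (arm upright, its top 138 mm above the bench), about 1.54 when it holds the cast. It is worked by the lever.
- clamp_foot: Rubber foot, 16 mm in diameter, on a spring spindle at the arm's end. Origin: middle of its face. Closed, it presses on the palate 28 mm before the rail, in the jig's middle, with about 30 N, and in closing draws the cast a few tenths of a mm towards the stop. Open, it stands 114 mm above the plate, 32 mm behind the rail's front.
- lower_cast: Bystander: the lower cast, same outline but a horseshoe open in the middle and at the back. It and the upper cast may have changed places. Origin: centre of the underside.
- lamp: Bystander: steel spirit lamp, 74 mm diameter, 74 mm high. Origin: centre of the underside.
- wax_box: Bystander: cardboard box 75 by 125 by 32 mm. Origin: centre of the underside.
- bowl: Bystander: rubber mixing bowl, 110 mm diameter, 65 mm high. Origin: centre of the underside.
- wax_knife: Bystander: wax knife with wooden handle, 170 mm long, lying flat. Origin: its middle.
- tape: Bystander: roll of paper tape, 84 mm diameter, 18 mm high. Origin: centre of the underside.
- tweezers: Bystander: steel tweezers, 145 mm long, lying flat. Origin: middle of the underside.
- wax_sheets: Bystander: two stacked wax sheets, 50 by 80 mm, 15 mm high. Origin: centre of the underside.
There are look-alikes about, which are no part of the job. What is shaped like the cast but green or yellow is not meant.

How it is judged:
By the outcome, as a careful person would: the job done as asked, in the order asked, and still so for the second after the job is handed in, with the robot touching nothing.
It also fails if it takes over 72 s, if anything falls off the work surface, if the arm or the gripper's body presses on something with over 40 N, if the wrist force passes 120 N, or if a joint passes its speed limit or range.

## Working session

There is one attempt and no reset: what is moved stays moved. The work goes in short steps, each a Python script; the robot and the scene stay as the last script left them, time stands still between calls to the robot, and variables do not carry over. Pictures are saved under pics/ and viewed, about 8 in all and at most 12, crops included, and the job is handed in when it is done.

```bash
mkdir -p pics; ls; python3 - <<'E'
from cell import robot
import cv2,numpy as np,pickle
d={}
for n in("scene","top"):
    f=robot.grab_frame(n);d[n]=f;cv2.imwrite(f"pics/{n}0.png",f["color"])
    R=cv2.Rodrigues(np.array(f["rvec"]))[0];print(n,-R.T@np.array(f["tvec"]).ravel(),np.array(f["intrinsics"]).tolist())
pickle.dump(d,open("f0.pkl","wb"))
print(robot.observe())
E
```

```text
pics
scene [1.13906087 0.76801884 1.07176324] [[451.9761996511004, 0.0, 319.6209980892554], [0.0, 451.9761996511004, 196.6809088993944], [0.0, 0.0, 1.0]]
top [ 0.34956989 -0.02797312  1.27756561] [[482.10437896963106, 0.0, 327.1145562114347], [0.0, 482.10437896963106, 199.94125890778915], [0.0, 0.0, 1.0]]
{'time_s': 0.1, 'joint_pos': array([1.01142241e+00, 2.59165613e-01, 2.08380589e-02, 1.33371895e+00,
       1.29504737e-05, 1.41817975e+00]), 'qvel': array([ 0.00034171, -0.00248158,  0.00274957, -0.0013905 , -0.00015841,
        0.00047364]), 'tau': array([ 7.21165066e-03, -5.56688082e+01,  3.45072162e+01,  1.15308925e-02,
       -1.11101288e-04, -8.46893499e-06]), 'eef_pos': array([0.21747053, 0.50490206, 0.23071064]), 'tcp_rot': array([-2.23927690e-04,  2.01979475e-01,  9.79389555e-01, -5.83640060e-04]), 'wrist_force': array([-0.7355865 , -0.0779608 , -0.64360642]), 'ft_torque': array([-0.05331285, -0.01989849, -0.01308854]), 'gripper_width': 0.9955586215241792}
```

View pics/scene0.png

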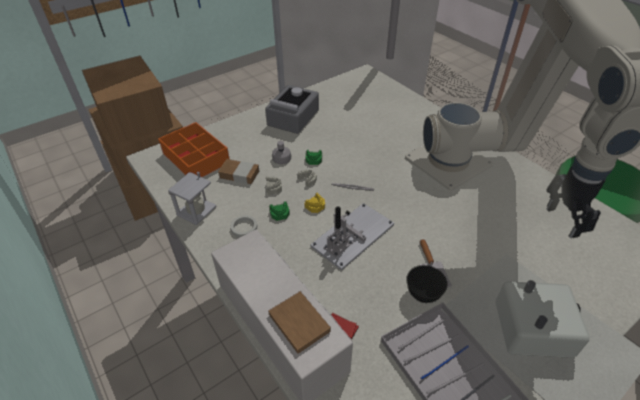

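View pics/top0.png

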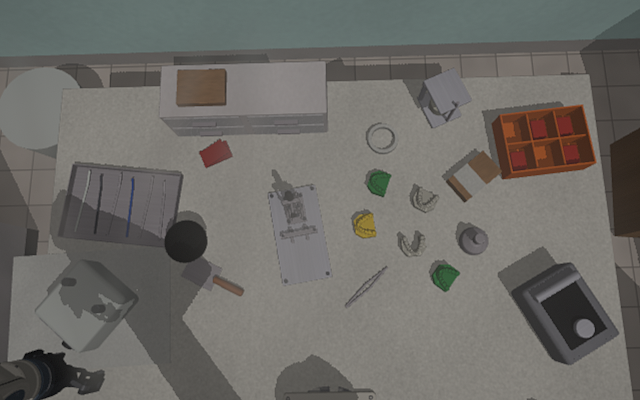

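Candidates in the top view are white (425,198), white (411,243), green (378,182), green (446,277) and yellow (365,225). The white one at (425,198) looks solid and the one at (411,243) looks open. I'll check that in a close crop, with the jig alongside.

```bash
python3 - <<'E'
import cv2,numpy as np
t=cv2.imread("pics/top0.png");s=cv2.imread("pics/scene0.png")
a=cv2.resize(t[178:265,390:450],None,fx=6,fy=6,interpolation=2)[:522]
b=cv2.resize(t[165:290,260:338],None,fx=4.17,fy=4.17,interpolation=2)[:522]
h=min(len(a),len(b));cv2.imwrite("pics/c1.png",np.hstack([a[:h],b[:h]]));print(a.shape,b.shape)
E
```

```text
(522, 360, 3) (521, 325, 3)
```

View pics/c1.png

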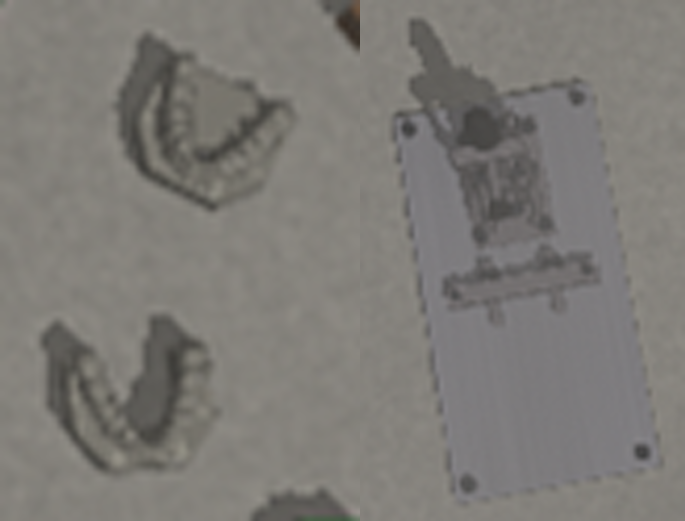

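The top-left cast has the solid palate, so (425,198) is the target, and its heel faces up-right in the image. (411,243) is open, so it is the lower cast. Next I'll measure the jig and zoom in on the cast from both views.

```bash
cat > h.py <<'E'
import cv2,numpy as np,pickle
def ray(f,px):
    R=cv2.Rodrigues(np.array(f["rvec"]))[0];t=np.array(f["tvec"]).ravel()
    p=cv2.undistortPoints(np.array(px,float).reshape(-1,1,2),np.array(f["intrinsics"]),None).reshape(-1,2)
    return -R.T@t,np.c_[p,np.ones(len(p))]@R
def onz(f,px,z):
    c,d=ray(f,px);return c+d*((z-c[2])/d[:,2])[:,None]
def proj(f,X):
    return cv2.projectPoints(np.array(X,float).reshape(-1,3),np.array(f["rvec"],float),np.array(f["tvec"],float),np.array(f["intrinsics"]),None)[0].reshape(-1,2)
E
python3 - <<'E'
from h import *
d=pickle.load(open("f0.pkl","rb"));T=d["top"];S=d["scene"]
print(onz(T,[[425,198],[411,243],[325,390]],0),proj(T,[[0,0,0]]))
lab=cv2.cvtColor(T["color"],cv2.COLOR_BGR2LAB).astype(int)
for p in[(318,250),(280,240),(350,260),(425,194),(432,205),(450,215),(424,206)]:print(p,T["color"][p[1],p[0]],lab[p[1],p[0]])
b=T["color"].astype(int);m=((b[...,0]-b[...,2]>3)).astype(np.uint8);m[:, :255]=0;m[:,345:]=0;m[:165]=0;m[295:]=0
m=cv2.morphologyEx(m,cv2.MORPH_OPEN,np.ones((3,3)));cs=cv2.findContours(m,0,2)[0];c=max(cs,key=cv2.contourArea)
box=cv2.boxPoints(cv2.minAreaRect(c));print(box);P=onz(T,box,.012);print(P)
print(np.linalg.norm(np.roll(P,-1,0)-P,axis=1))
s=proj(S,onz(T,[[425,198]],.015))[0];print(s)
def crop(im,x,y,w,h,k):
    c=cv2.resize(im[y:y+h,x:x+w],None,fx=k,fy=k,interpolation=cv2.INTER_CUBIC).astype(float)
    lo,hi=np.percentile(c,[1,99.5]);return np.clip((c-lo)/(hi-lo)*255,0,255).astype(np.uint8)
x,y=map(int,s);print("scene crop org",x-20,y-20)
cv2.imwrite("pics/c2.png",np.hstack([crop(T["color"],405,178,40,40,10),crop(S["color"],x-20,y-20,40,40,10)]))
E
```

```text
[[ 0.60340244 -0.27027847  0.        ]
 [ 0.48289468 -0.22631078  0.        ]
 [ 0.11868588  0.0079015   0.        ]] [[329.08371461 441.01754018]]
(318, 250) [126 124 126] [133 129 127]
(280, 240) [127 125 126] [134 129 127]
(350, 260) [125 131 133] [140 128 132]
(425, 194) [108 116 120] [125 128 133]
(432, 205) [109 116 119] [125 128 132]
(450, 215) [127 133 136] [142 128 132]
(424, 206) [ 98 104 107] [112 128 132]Traceback (most recent call last):
  File "<stdin>", line 7, in <module>
ValueError: max() iterable argument is empty
```

Plate: blue ≥ red versus bench blue ≈ red − 8, so threshold at −4.

```bash
python3 - <<'E'
from h import *
d=pickle.load(open("f0.pkl","rb"));T=d["top"];S=d["scene"]
b=cv2.GaussianBlur(T["color"],(3,3),0).astype(int);m=((b[...,0]-b[...,2]>-4)&(b.sum(2)>240)).astype(np.uint8);m[:, :255]=0;m[:,345:]=0;m[:165]=0;m[295:]=0
m=cv2.morphologyEx(m,cv2.MORPH_OPEN,np.ones((3,3)));cs=cv2.findContours(m,0,2)[0];c=max(cs,key=cv2.contourArea)
box=cv2.boxPoints(cv2.minAreaRect(c));print(box);P=onz(T,box,.012);print(P)
print(np.linalg.norm(np.roll(P,-1,0)-P,axis=1))
s=proj(S,onz(T,[[425,198]],.015))[0];print(s)
def crop(im,x,y,w,h,k):
    c=cv2.resize(im[y:y+h,x:x+w],None,fx=k,fy=k,interpolation=cv2.INTER_CUBIC).astype(float)
    lo,hi=np.percentile(c,[1,99.5]);return np.clip((c-lo)/(hi-lo)*255,0,255).astype(np.uint8)
x,y=map(int,s);print("scene crop org",x-20,y-20)
cv2.imwrite("pics/c2.png",np.hstack([crop(T["color"],405,178,40,40,10),crop(S["color"],x-20,y-20,40,40,10)]))
E
```

```text
[[265.42413 193.20085]
 [314.57806 184.02544]
 [331.8153  276.3678 ]
 [282.66138 285.5432 ]]
[[ 0.62404574  0.15892745  0.012     ]
 [ 0.64625783  0.02620314  0.012     ]
 [ 0.39930374 -0.0151485   0.012     ]
 [ 0.37832129  0.1126538   0.012     ]]
[0.13457013 0.25039225 0.12951328 0.25004351]
[270.82836849 184.36457867]
scene crop org 250 164
```

View pics/c2.png

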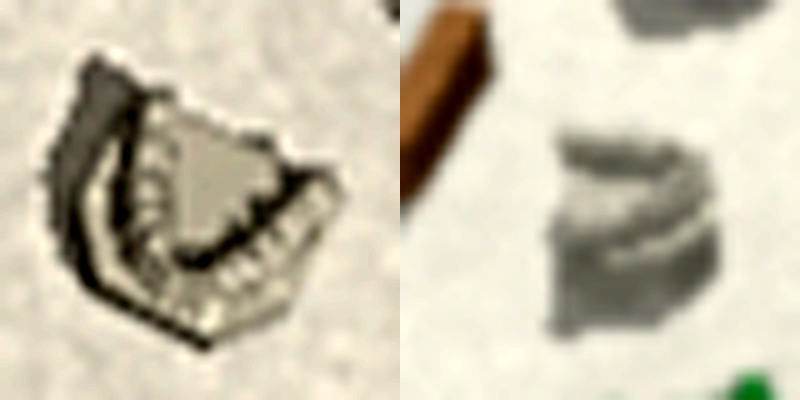

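```bash
python3 - <<'E'
from h import *
from cell import robot
print("gpo",robot.grip_point_offset)
d=pickle.load(open("f0.pkl","rb"));T=d["top"];S=d["scene"]
b=cv2.GaussianBlur(T["color"],(3,3),0).astype(int);m=((b[...,0]-b[...,2]>-4)&(b.sum(2)>240)).astype(np.uint8);m[:, :255]=0;m[:,345:]=0;m[:165]=0;m[295:]=0
m=cv2.morphologyEx(m,cv2.MORPH_OPEN,np.ones((3,3)));c=max(cv2.findContours(m,0,2)[0],key=cv2.contourArea)
W=onz(T,c.reshape(-1,2),.012)[:,:2]
r=cv2.minAreaRect((W*1000).astype(np.float32));B=cv2.boxPoints(r);print("jig rect",r,B)
# trimmed edge lines of the long/short sides
ctr=np.array(r[0])/1000
yaw=np.radians(9.8)
for it in range(5):
    L=(W-ctr)@np.array([[np.cos(yaw),-np.sin(yaw)],[np.sin(yaw),np.cos(yaw)]])
    e={}
    for n,sel,a in(("R",(L[:,1]<-.058)&(abs(L[:,0])<.11),0),("L",(L[:,1]>.058)&(abs(L[:,0])<.11),0),("N",(L[:,0]<-.118)&(abs(L[:,1])<.05),1),("F",(L[:,0]>.118)&(abs(L[:,1])<.05),1)):
        e[n]=np.polyfit(L[sel,a],L[sel,1-a],1)
    yaw+=(e["R"][0]+e["L"][0])/2;
u=np.array([np.cos(yaw),np.sin(yaw)]);v=np.array([-u[1],u[0]])
print({k:x.round(4) for k,x in e.items()},np.degrees(yaw))
C=ctr+u*(e["N"][1]+e["F"][1])/2+v*(e["R"][1]+e["L"][1])/2
print("jig origin",C-.005*u,"yaw deg",np.degrees(yaw))
f=lambda p:np.array(p)/10-.45+[405,178]
h=onz(T,f([[342,185],[130,82],[288,304]]),.022);g=onz(T,f([[90,283],[210,348]]),0)
print(h,g)
hd=h[1]-h[0];print("heel len",np.linalg.norm(hd),"yaw",np.degrees(np.arctan2(-hd[0],hd[1])));
gd=g[0]-g[1];print("front len",np.linalg.norm(gd),np.degrees(np.arctan2(-gd[0],gd[1])))
hm=h[:2].mean(0);gm=g.mean(0);print(hm,gm,np.linalg.norm((hm-gm)[:2]),(hm+gm)/2,np.degrees(np.arctan2(*(hm-gm)[1::-1])))
E
```

```text
gpo 0.0187
jig rect ((512.0825805664062, 69.75137329101562), (250.2873077392578, 130.21804809570312), 9.5057954788208) [[377.9047   113.299225]
 [399.40985  -15.130775]
 [646.2605    26.203522]
 [624.7553   154.63351 ]]
{'R': array([-0.0004, -0.0635]), 'L': array([0.0004, 0.0634]), 'N': array([ 0.0021, -0.1236]), 'F': array([-0.019 ,  0.1231])} 9.453089523059129
jig origin [0.50691911 0.06884481] yaw deg 9.453089523059129
[[ 0.60345763 -0.30265808  0.022     ]
 [ 0.63271288 -0.24830577  0.022     ]
 [ 0.57180185 -0.28645428  0.022     ]] [[ 0.58261806 -0.23840286  0.        ]
 [ 0.56420838 -0.26945854  0.        ]]
heel len 0.061725550708899575 yaw -28.29145379280731
front len 0.036102237248623145 -30.659282081922317
[ 0.61808525 -0.27548192  0.022     ] [ 0.57341322 -0.2539307   0.        ] 0.049598844189749476 [ 0.59574924 -0.26470631  0.011     ] -25.7541537609805
```

```bash
cat >> h.py <<'E'
JO=np.array([.5069,.0688]);JY=np.radians(9.45)
def q(yaw,flip=0):
    a=(yaw+np.pi*flip)/2;return [0.,np.cos(a),np.sin(a),0.]   # rotz(yaw)*rotx(pi)
def J(x,y=0.):
    c,s=np.cos(JY),np.sin(JY);return JO+[c*x-s*y,s*x+c*y]
def P(xy,z):return [float(xy[0]),float(xy[1]),float(z)]
E
python3 - <<'E'
from h import *
from cell import robot
cy=np.radians(-28);g=np.array([.5957,-.2647])+.006*np.array([np.cos(cy),np.sin(cy)])
for fl in(0,1):
    for p,y,z in((g,cy,.3),(g,cy,-.003),(J(-.06),JY,.012),(J(-.09),JY,.02),(J(.15),JY,.06),(J(.14),JY,.16)):
        r=robot.ik(P(p,z),q(y,fl));print(fl,None if r is None else np.round(r,2))
robot.move_linear([.218,.505,.36]);robot.move_ptp(P(g,.30),q(cy,0))
robot.move_gripper(1.0)
robot.move_linear(P(g,.10),rate=.2)
print(robot.observe()["time_s"],robot.observe()["wrist_force"])
for n in("scene","top"):cv2.imwrite(f"pics/{n}1.png",robot.grab_frame(n)["color"])
a=cv2.imread("pics/top1.png")[160:240,380:460];b=cv2.imread("pics/scene1.png")[140:220,230:310]
cv2.imwrite("pics/c3.png",cv2.resize(np.hstack([a,b]),None,fx=5,fy=5,interpolation=2))
E
```

```text
0 [-0.55  0.45  0.49  1.61  0.    3.08]
0 [-0.55  0.58 -0.08  0.91  0.    3.08]
0 [-0.06  0.28 -0.58  0.72  0.    2.92]
0 [-0.07  0.22 -0.63  0.72  0.    2.91]
0 [0.01 0.53 0.01 1.04 0.   2.99]
0 [0.01 0.46 0.14 1.26 0.   2.99]
1 [-0.55  0.45  0.49  1.61  0.   -0.06]
1 [-0.55  0.58 -0.08  0.91  0.   -0.06]
1 [-0.06  0.28 -0.58  0.72  0.   -0.22]
1 [-0.07  0.22 -0.63  0.72  0.   -0.24]
1 [ 0.01  0.53  0.01  1.04  0.   -0.15]
1 [ 0.01  0.46  0.14  1.26  0.   -0.15]
5.5083 [-0.60937989 -0.08147744  0.80909984]
```

View pics/c3.png

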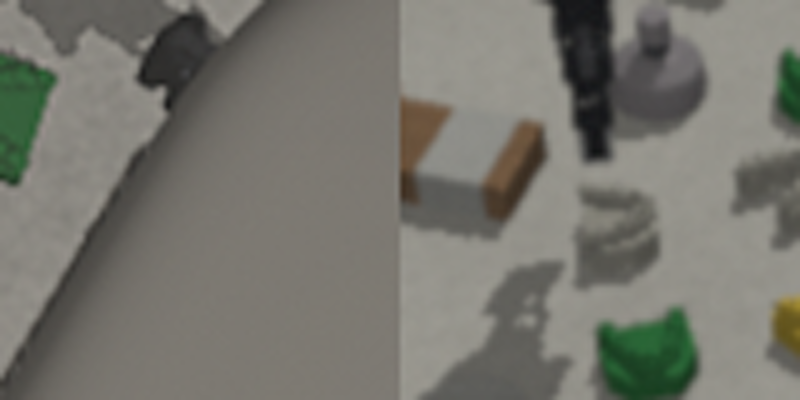

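The fingers straddle the cast, seen in the scene half at about (595,160) above the cast at (620,235), and the box is clear. Descending and grasping.

```bash
python3 - <<'E'
from h import *
from cell import robot
cy=np.radians(-28);g=np.array([.5957,-.2647])+.006*np.array([np.cos(cy),np.sin(cy)])
def st(t):
    o=robot.observe();print(t,round(o["time_s"],2),o["wrist_force"].round(2),o["ft_torque"].round(3),o["eef_pos"].round(4),round(o["gripper_width"],3))
robot.move_linear(P(g,.03),rate=.15);st("30");robot.move_linear(P(g,-.003),rate=.06);st("down")
robot.move_gripper(0.0,30);st("closed")
robot.move_linear(P(g,.04),rate=.08);robot.dwell(.2);st("lift")
robot.move_linear(P(g,.12),rate=.2);robot.dwell(.2);st("up")
E
```

```text
30 6.22 [0.34 0.26 0.83] [-0.024  0.022 -0.022] [ 0.6014 -0.2678  0.0308] 0.996
down 6.92 [ 0.52 -0.64 -0.18] [ 0.012 -0.045  0.03 ] [ 0.601  -0.2675 -0.0031] 0.997
closed 7.28 [-0.38 -0.49  2.99] [ 0.012  0.006 -0.007] [ 0.6013 -0.2677 -0.0024] 0.721
lift 8.17 [-0.18  0.61 -1.48] [-0.026  0.022 -0.008] [ 0.6007 -0.2673  0.0393] 0.718
up 8.92 [-0.31 -0.29 -1.04] [-0.023  0.01   0.045] [ 0.6003 -0.2671  0.1182] 0.719
```

```bash
cat >> h.py <<'E'
def st(robot,t):
    o=robot.observe();f=o["wrist_force"];c,s=np.cos(JY),np.sin(JY)
    d=o["eef_pos"][:2]-JO;print(t,round(o["time_s"],2),"F_jig",np.round([c*f[0]+s*f[1],-s*f[0]+c*f[1],f[2]],2),"M",o["ft_torque"].round(2),"jig xyz mm",np.round([1e3*(c*d[0]+s*d[1]),1e3*(-s*d[0]+c*d[1]),1e3*o["eef_pos"][2]],2),round(o["gripper_width"],3))
    return np.array([c*f[0]+s*f[1],-s*f[0]+c*f[1],f[2]])
E
python3 - <<'E'
from h import *
from cell import robot
robot.move_linear(P(J(-.10),.12),q(JY),rate=.25)
robot.move_linear(P(J(-.064),.08),rate=.15)
robot.move_linear(P(J(-.064),.018),rate=.12);robot.dwell(.1);f0=st(robot,"over")
z=.015
while z>.003:
    robot.move_linear(P(J(-.064),z),rate=.03);robot.dwell(.05);f=st(robot,"z")
    if f[2]-f0[2]>2.5:break
    z-=.001
for n in("scene","top"):cv2.imwrite(f"pics/{n}2.png",robot.grab_frame(n)["color"])
b=cv2.imread("pics/scene2.png")[180:280,290:410]
cv2.imwrite("pics/c4.png",cv2.resize(b,None,fx=6,fy=6,interpolation=2))
E
```

```text
over 11.83 F_jig [ 0.6   0.09 -0.31] M [ 0.06 -0.05  0.01] jig xyz mm [-63.43  -0.14  18.94] 0.72
z 12.13 F_jig [-0.1   0.32 -0.69] M [ 0.01 -0.03 -0.02] jig xyz mm [-6.397e+01  1.000e-02  1.512e+01] 0.716
z 12.43 F_jig [-0.03  0.16 -1.4 ] M [-0.03 -0.02  0.01] jig xyz mm [-6.404e+01  1.000e-02  1.395e+01] 0.715
z 12.73 F_jig [-0.49  0.12 -0.9 ] M [ 0.04 -0.04  0.01] jig xyz mm [-6.404e+01  2.000e-02  1.297e+01] 0.718
z 13.03 F_jig [ 0.55 -0.85 -1.48] M [ 0.03 -0.02  0.02] jig xyz mm [-64.     0.    11.98] 0.721
z 13.33 F_jig [-0.15 -0.32 -0.82] M [ 0.05 -0.04  0.01] jig xyz mm [-6.402e+01  3.000e-02  1.097e+01] 0.72
z 13.63 F_jig [ 0.03  0.84 -1.36] M [-0.03 -0.02  0.02] jig xyz mm [-64.04   0.     9.96] 0.72
z 13.93 F_jig [-2.55 -0.31  7.41] M [0.02 0.52 0.08] jig xyz mm [-6.388e+01 -1.000e-02  9.470e+00] 0.721
```

View pics/c4.png

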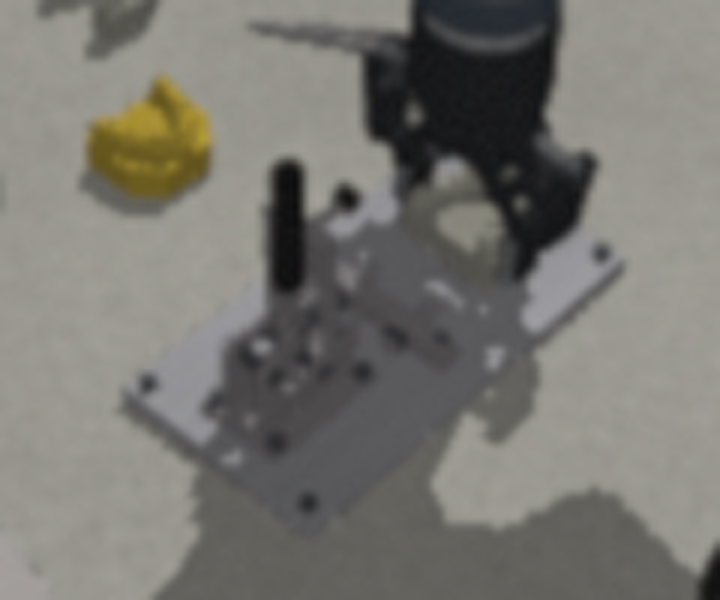

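The cast is standing teeth up on the plate in front of the stop, with the gripper square to the jig. Sliding it in by feel.

```bash
python3 - <<'E'
from h import *
from cell import robot
z=.0092
robot.move_linear(P(J(-.064),.0096),rate=.03);st(robot,"ease")
robot.move_linear(P(J(-.044),.0096),rate=.05);robot.dwell(.1);f0=st(robot,"slid")
x=-.044
while x<-.018:
    x+=.001;robot.move_linear(P(J(x),.0096),rate=.02);robot.dwell(.03);f=st(robot,"x")
    if f[0]<-4.5:break
E
```

```text
ease 14.28 F_jig [ 0.14 -0.19 -1.4 ] M [-0.02 -0.03  0.03] jig xyz mm [-6.40e+01  1.00e-02  9.56e+00] 0.715
slid 14.93 F_jig [-0.23 -0.94 -1.35] M [-0.06 -0.07  0.04] jig xyz mm [-4.417e+01  4.000e-02  9.520e+00] 0.72
x 15.22 F_jig [-0.27 -0.3  -1.62] M [ 0.02 -0.06 -0.02] jig xyz mm [-4.319e+01  4.000e-02  9.550e+00] 0.724
x 15.5 F_jig [-0.19 -0.13 -1.39] M [-0.04 -0.05  0.02] jig xyz mm [-4.199e+01  1.000e-02  9.600e+00] 0.721
x 15.78 F_jig [-0.59  0.42 -1.  ] M [-0.01  0.03  0.  ] jig xyz mm [-4.097e+01 -1.000e-02  9.590e+00] 0.719
x 16.07 F_jig [ 0.52  0.26 -1.68] M [-0.    0.03 -0.01] jig xyz mm [-39.94  -0.     9.59] 0.717
x 16.35 F_jig [ 0.36 -0.27 -1.23] M [ 0.01 -0.    0.01] jig xyz mm [-3.896e+01  1.000e-02  9.590e+00] 0.717
x 16.63 F_jig [0.64 0.14 0.22] M [-0.04  0.03  0.02] jig xyz mm [-38.    -0.     9.57] 0.72
x 16.92 F_jig [-0.57 -0.19 -1.15] M [ 0.07  0.   -0.01] jig xyz mm [-3.696e+01  2.000e-02  9.580e+00] 0.719
x 17.2 F_jig [-0.05  0.05 -1.45] M [-0.01 -0.01 -0.05] jig xyz mm [-35.95   0.     9.6 ] 0.721
x 17.48 F_jig [ 0.33  0.02 -1.56] M [-0.01 -0.03 -0.04] jig xyz mm [-34.94  -0.     9.61] 0.72
x 17.77 F_jig [ 0.35  0.04 -1.52] M [ 0.01 -0.03  0.03] jig xyz mm [-3.397e+01 -2.000e-02  9.600e+00] 0.722
x 18.05 F_jig [-0.47  0.96 -0.8 ] M [0.   0.01 0.02] jig xyz mm [-32.97  -0.     9.59] 0.713
x 18.33 F_jig [-4.04 -1.27  1.35] M [-0.14  0.67  0.08] jig xyz mm [-32.5    0.06   9.53] 0.722
x 18.62 F_jig [-7.44 -1.44  6.02] M [-0.37  1.49  0.08] jig xyz mm [-32.36   0.06   9.52] 0.718
```

```bash
python3 - <<'E'
from h import *
from cell import robot
import pickle
robot.move_linear(P(J(-.0332),.0094),rate=.02);st(robot,"relax")
robot.move_gripper(1.0);st(robot,"open")
robot.move_linear(P(J(-.0332),.07),rate=.12)
robot.move_linear(P(J(-.125),.12),rate=.25)
robot.move_gripper(0.0);st(robot,"away")
robot.move_linear(P(J(-.125),.19),rate=.25)
f=robot.grab_frame("top");s=robot.grab_frame("scene");pickle.dump({"top":f,"scene":s},open("f3.pkl","wb"))
a=f["color"][175:295,255:345];b=s["color"][190:290,295:405]
cv2.imwrite("pics/c5.png",np.hstack([cv2.resize(a,(420,560),interpolation=2),cv2.resize(b[:, :],(380,560*0+345),interpolation=2) if 0 else cv2.resize(b[:,15:90],(375,560),interpolation=2)]))
E
```

```text
relax 18.88 F_jig [-0.5   0.13  0.69] M [-0.01  0.17 -0.02] jig xyz mm [-3.281e+01 -2.000e-02  9.510e+00] 0.721
open 19.24 F_jig [0.34 0.33 0.13] M [ 0.04  0.02 -0.01] jig xyz mm [-3.303e+01 -2.000e-02  9.430e+00] 1.0
away 21.23 F_jig [ 0.07 -0.33 -0.12] M [ 0.01 -0.02 -0.01] jig xyz mm [-125.      0.    120.01] 0.004
```

View pics/c5.png

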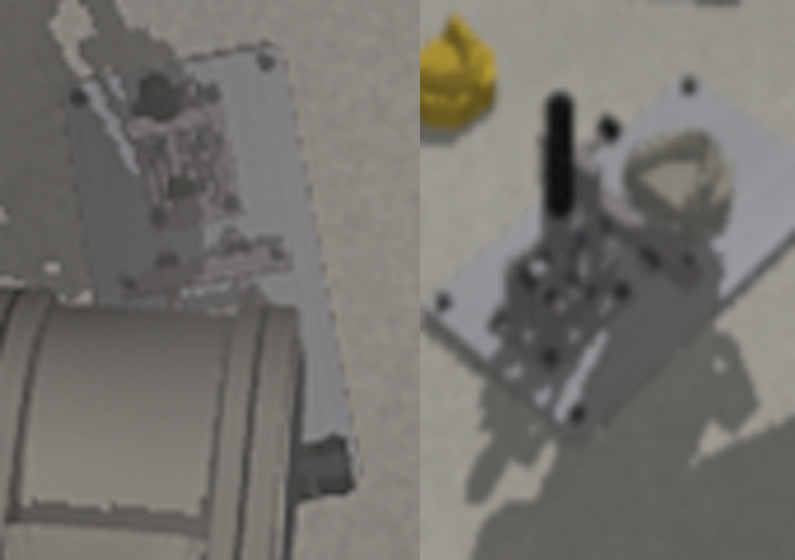

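The scene view shows the cast upright near the screws and the lever upright. Now squaring it with a light push on the front face.

```bash
python3 - <<'E'
from h import *
from cell import robot
robot.move_linear(P(J(-.110),.05),rate=.25)
robot.move_linear(P(J(-.110),.017),rate=.12);robot.dwell(.05)
robot.move_linear(P(J(-.084),.017),rate=.06);robot.dwell(.05);st(robot,"near")
x=-.084
while x<-.060:
    x+=.0007;robot.move_linear(P(J(x),.017),rate=.02);robot.dwell(.03);f=st(robot,"x")
    if f[0]<-7:break
robot.dwell(.2);st(robot,"hold")
E
```

```text
near 23.59 F_jig [-0.39 -0.08 -1.06] M [-0.01 -0.05  0.01] jig xyz mm [-84.33   0.12  16.79] 0.002
x 23.88 F_jig [0.21 0.6  0.98] M [-0.02 -0.01 -0.01] jig xyz mm [-83.42   0.    17.02] 0.004
x 24.16 F_jig [ 0.52 -0.24 -0.46] M [-0.02  0.03  0.02] jig xyz mm [-8.255e+01 -2.000e-02  1.704e+01] 0.001
x 24.44 F_jig [-0.55  0.17  0.48] M [ 0.01 -0.    0.03] jig xyz mm [-8.188e+01  1.000e-02  1.699e+01] 0.005
x 24.73 F_jig [-0.02 -0.25  0.15] M [-0.09  0.05 -0.04] jig xyz mm [-8.118e+01  1.000e-02  1.700e+01] 0.002
x 25.01 F_jig [ 0.23 -0.09  1.27] M [-0.02  0.08  0.01] jig xyz mm [-8.047e+01 -1.000e-02  1.699e+01] -0.002
x 25.29 F_jig [0.03 0.26 0.02] M [-0.02 -0.03  0.03] jig xyz mm [-7.977e+01  1.000e-02  1.700e+01] 0.005
x 25.57 F_jig [-0.91  0.06  1.72] M [-0.13  0.25 -0.03] jig xyz mm [-79.28  -0.    16.96] -0.001
x 25.86 F_jig [-5.51 -0.86  3.36] M [-0.43  0.96  0.01] jig xyz mm [-7.907e+01  2.000e-02  1.687e+01] -0.001
x 26.14 F_jig [-7.76 -1.44  4.13] M [-0.59  1.32 -0.09] jig xyz mm [-7.892e+01 -1.000e-02  1.680e+01] -0.003
hold 26.34 F_jig [-7.08 -1.44  4.82] M [-0.57  1.34 -0.02] jig xyz mm [-78.94   0.    16.79] 0.001
```

```bash
python3 - <<'E'
from h import *
from cell import robot
robot.move_linear(P(J(-.082),.017),rate=.03);robot.move_linear(P(J(-.115),.04),rate=.15)
robot.move_linear(P(J(-.115),.28),rate=.3)
robot.move_ptp([.40,-.25,.32],q(JY))
f=robot.grab_frame("top");s=robot.grab_frame("scene");pickle.dump({"top":f,"scene":s},open("f4.pkl","wb"))
st(robot,"t")
# predicted pixels: rail ends' top front edge, cast heel corners at z=34mm
X=[P(J(0,y),.029) for y in(.048,-.048)]+[P(J(-.013,y),.034) for y in(.031,-.031)]+[P(J(-.065,y),.034) for y in(.017,-.017)]
p=proj(f,X);print(((p-[262,200])*7+3).round(0).tolist())
a=f["color"][200:285,262:342];cv2.imwrite("pics/c6.png",cv2.resize(a,None,fx=7,fy=7,interpolation=2))
E
```

```text
t 29.26 F_jig [-0.18  0.25 -0.35] M [-0.   -0.02 -0.06] jig xyz mm [-157.33 -295.75  319.94] 0.006
[[133.0, 272.0], [387.0, 224.0], [182.0, 296.0], [347.0, 265.0], [243.0, 428.0], [335.0, 411.0]]
```

View pics/c6.png

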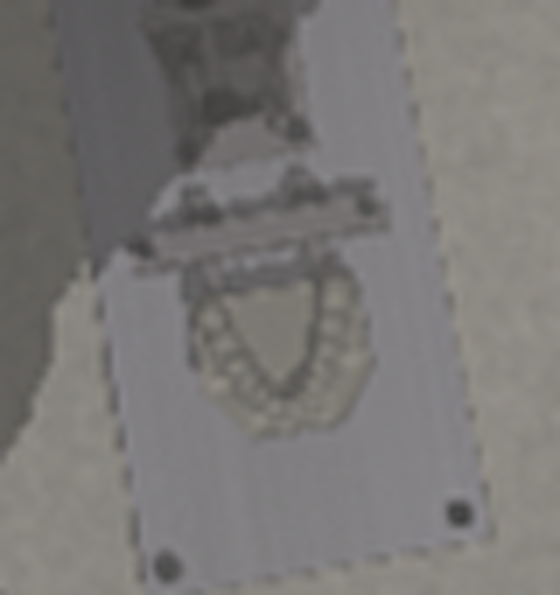

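The cast sits in front of the rail, square by eye. I'll quantify its centring with a colour mask, since plaster is yellowish and the plate is neutral.

```bash
python3 - <<'E'
from h import *
f=pickle.load(open("f4.pkl","rb"))["top"]
k=4;im=cv2.resize(f["color"],None,fx=k,fy=k,interpolation=cv2.INTER_CUBIC).astype(int);im=cv2.GaussianBlur(im.astype(np.float32),(7,7),0)
m=(im[...,2]-im[...,0]>6).astype(np.uint8)
c=proj(f,[P(J(-.039),.03)])[0]*k;M=np.zeros_like(m);cv2.circle(M,tuple(int(v) for v in c),15*k,1,-1);m&=M
cs=max(cv2.findContours(m,0,2)[0],key=cv2.contourArea);W=(cs.reshape(-1,2)+.5)/k-.5
R=np.array([[np.cos(JY),-np.sin(JY)],[np.sin(JY),np.cos(JY)]])
for z in(.012,.034,.045):
    L=((onz(f,W,z)[:,:2]-JO)@R)*1e3
    out=[]
    for x0 in(-20,-25,-30,-35,-40,-45,-50,-55,-60):
        s=L[abs(L[:,0]-x0)<1.2]; out.append((x0,round(s[:,1].min(),1),round(s[:,1].max(),1),round((s[:,1].min()+s[:,1].max())/2,1)))
    print(z,L[:,0].min().round(1),L[:,0].max().round(1),out)
# rail midline check: project ends & dark gaps along rail
g=f["color"].astype(int).sum(2)
for x,z in((.006,.029),):
    ys=np.arange(-.062,.063,.002);p=proj(f,[P(J(x,y),z) for y in ys]);v=cv2.remap(f["color"].astype(np.float32),p[:,0].astype(np.float32),p[:,1].astype(np.float32),1).reshape(-1,3)
    print([(int(round(y*1e3)),int(a.sum()/3),int(a[2]-a[0])) for y,a in zip(ys,v)])
E
```

```text
0.012 -67.5 -13.0 [(-20, np.float64(29.1), np.float64(29.7), np.float64(29.4)), (-25, np.float64(-31.6), np.float64(-31.0), np.float64(-31.3)), (-30, np.float64(-31.9), np.float64(30.8), np.float64(-0.6)), (-35, np.float64(29.7), np.float64(30.5), np.float64(30.1)), (-40, np.float64(-31.5), np.float64(30.6), np.float64(-0.4)), (-45, np.float64(-31.8), np.float64(30.7), np.float64(-0.6)), (-50, np.float64(-31.1), np.float64(28.8), np.float64(-1.2)), (-55, np.float64(-27.0), np.float64(-26.0), np.float64(-26.5)), (-60, np.float64(-24.1), np.float64(-21.7), np.float64(-22.9))]
0.034 -69.3 -15.8 [(-20, np.float64(-31.6), np.float64(-18.0), np.float64(-24.8)), (-25, np.float64(-31.8), np.float64(-30.8), np.float64(-31.3)), (-30, np.float64(-31.7), np.float64(-31.7), np.float64(-31.7)), (-35, np.float64(27.7), np.float64(28.6), np.float64(28.1)), (-40, np.float64(-31.9), np.float64(29.2), np.float64(-1.3)), (-45, np.float64(-32.2), np.float64(-31.7), np.float64(-32.0)), (-50, np.float64(28.0), np.float64(28.6), np.float64(28.3)), (-55, np.float64(-30.1), np.float64(-28.5), np.float64(-29.3
[... 846 characters left out ...]
36, 111, 4), (-34, 113, 4), (-32, 113, 4), (-30, 113, 4), (-28, 113, 4), (-26, 112, 4), (-24, 113, 4), (-22, 113, 4), (-20, 112, 4), (-18, 113, 4), (-16, 113, 3), (-14, 113, 3), (-12, 112, 3), (-10, 112, 3), (-8, 112, 3), (-6, 112, 3), (-4, 112, 3), (-2, 112, 3), (0, 112, 3), (2, 112, 3), (4, 112, 3), (6, 112, 3), (8, 112, 3), (10, 112, 3), (12, 112, 3), (14, 112, 3), (16, 112, 3), (18, 112, 3), (20, 112, 3), (22, 112, 4), (24, 112, 2), (26, 112, 3), (28, 112, 3), (30, 112, 2), (32, 112, 3), (34, 113, 4), (36, 111, 3), (38, 103, 1), (40, 86, 0), (42, 78, 0), (44, 81, 1), (46, 99, 2), (48, 114, 1), (50, 125, 0), (52, 130, -1), (54, 126, 0), (56, 110, 0), (58, 97, 0), (60, 89, 1), (62, 90, 1)]
```

The cast is centred to about 1 mm: its sides are at −31.6 and about +30, and the rail bolts at ±42 confirm the midline. Its sides run parallel to the jig. Now the lever.

```bash
python3 - <<'E'
from h import *
from cell import robot
robot.move_linear(P(J(.040),.30),rate=.3)
robot.move_linear(P(J(.040),.165),rate=.15);st(robot,"pos")
robot.move_linear(P(J(.054),.160),rate=.06);st(robot,"pre")
path=np.array([[54,160],[62,160],[78,163],[96,165],[112,162],[125,156],[136,147],[145,136]],float)
seg=np.r_[0,np.cumsum(np.linalg.norm(np.diff(path,axis=0),axis=1))]
for s in np.arange(4,seg[-1]+4,4):
    x,z=[np.interp(s,seg,path[:,i])/1e3 for i in(0,1)]
    robot.move_linear(P(J(x),z),rate=.04);f=st(robot,"push")
    if np.linalg.norm(f)>15:print("STOP");break
s=robot.grab_frame("scene");cv2.imwrite("pics/c7.png",cv2.resize(s["color"][170:280,280:410],None,fx=5,fy=5,interpolation=2))
E
```

```text
pos 31.65 F_jig [ 0.24 -0.72  0.5 ] M [ 0.   -0.01 -0.  ] jig xyz mm [ 40.38  -0.3  165.89] -0.005
pre 32.05 F_jig [0.49 0.15 0.55] M [-0.04 -0.01  0.  ] jig xyz mm [5.4300e+01 4.0000e-02 1.5973e+02] -0.004
push 32.3 F_jig [-1.22  0.19  0.41] M [-0.02 -0.01 -0.02] jig xyz mm [5.8190e+01 2.0000e-02 1.6001e+02] -0.001
push 32.55 F_jig [-3.12  1.22  2.15] M [-0.11  0.59  0.04] jig xyz mm [6.1710e+01 6.0000e-02 1.6003e+02] 0.001
push 32.8 F_jig [-0.35  0.82  0.92] M [-0.02  0.12  0.04] jig xyz mm [ 6.6240e+01 -1.0000e-02  1.6076e+02] -0.004
push 33.05 F_jig [ 0.36 -0.    0.06] M [-0.    0.08 -0.  ] jig xyz mm [ 7.0280e+01 -3.0000e-02  1.6149e+02] 0.0
push 33.3 F_jig [-0.18  0.65  1.46] M [-0.01  0.04 -0.03] jig xyz mm [ 74.14  -0.   162.18] 0.0
push 33.55 F_jig [-0.05 -0.72 -0.71] M [-0.04 -0.01  0.02] jig xyz mm [ 78.04   0.   162.95] -0.002
push 33.8 F_jig [-0.41  0.37  0.28] M [ 0.04 -0.01 -0.04] jig xyz mm [ 8.201e+01 -1.000e-02  1.634e+02] -0.002
push 34.05 F_jig [-0.48  0.02 -0.33] M [-0.02  0.01  0.02] jig xyz mm [ 8.5990e+01 -3.0000e-02  1.6384e+02] -0.001
push 34.3 F_jig [ 0.01 
[... 1263 characters left out ...]
49e+02 1.0000e-02 1.5128e+02] -0.002
push 37.3 F_jig [-0.4   0.12 -0.31] M [ 0.04  0.04 -0.02] jig xyz mm [1.3358e+02 1.0000e-02 1.4876e+02] -0.001
push 37.55 F_jig [-0.79 -0.39 -0.63] M [-0.04  0.   -0.03] jig xyz mm [1.3655e+02 1.0000e-02 1.4610e+02] -0.0
push 37.8 F_jig [-0.01  0.39 -0.11] M [-0.06  0.01  0.03] jig xyz mm [1.3903e+02 1.0000e-02 1.4298e+02] 0.002
push 38.05 F_jig [-0.33 -0.19 -0.05] M [-0.05  0.01  0.01] jig xyz mm [1.4158e+02 1.0000e-02 1.3988e+02] 0.001
push 38.3 F_jig [ 0.57 -0.14  1.09] M [0.   0.01 0.04] jig xyz mm [1.4413e+02 1.0000e-02 1.3681e+02] -0.005
push 38.55 F_jig [ 0.4  -0.82 -0.17] M [-0.02 -0.07  0.02] jig xyz mm [ 1.4503e+02 -1.0000e-02  1.3598e+02] 0.001
```

View pics/c7.png

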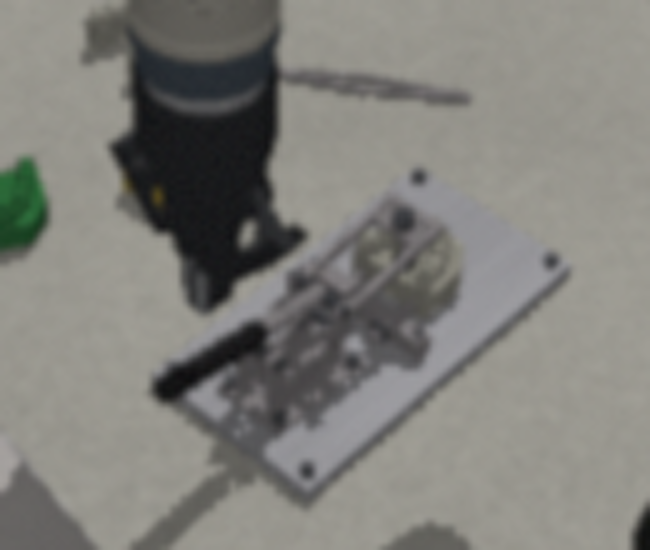

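The lever has fallen to nearly level, with its grip end at crop (165,385), and the arm is down with the foot on the cast. Now pressing straight down gently until it snaps.

```bash
python3 - <<'E'
from h import *
from cell import robot
robot.move_linear(P(J(.166),.120),rate=.15)
robot.move_linear(P(J(.166),.097),rate=.08);robot.dwell(.05);st(robot,"above")
z=.097;pk=0
while z>.050:
    z-=.002;robot.move_linear(P(J(.166),z),rate=.04);f=st(robot,"dn")
    pk=max(pk,f[2])
    if f[2]>16:print("STOP hard");break
    if pk>3 and f[2]<1 and z<.068:print("snapped?");break
E
```

```text
above 39.42 F_jig [-1.23 -0.19  1.13] M [ 0.02  0.2  -0.02] jig xyz mm [165.71   0.    97.39] -0.002
dn 39.67 F_jig [-1.28 -0.03  2.81] M [0.01 0.14 0.02] jig xyz mm [ 1.6615e+02 -2.0000e-02  9.5400e+01] 0.001
dn 39.92 F_jig [0.23 1.12 2.95] M [ 0.06 -0.19 -0.03] jig xyz mm [166.33  -0.    93.21] -0.003
dn 40.17 F_jig [ 2.19 -1.2   4.6 ] M [ 0.16 -0.44  0.06] jig xyz mm [ 1.6636e+02 -3.0000e-02  9.1090e+01] 0.001
dn 40.42 F_jig [ 2.65 -0.07  4.2 ] M [ 0.08 -0.57  0.02] jig xyz mm [ 1.6621e+02 -2.0000e-02  8.9050e+01] -0.0
dn 40.67 F_jig [ 2.31 -0.16  4.68] M [ 0.09 -0.56  0.04] jig xyz mm [ 1.6615e+02 -4.0000e-02  8.7100e+01] 0.004
dn 40.92 F_jig [ 2.82 -0.34  5.3 ] M [ 0.1  -0.6  -0.01] jig xyz mm [ 1.6607e+02 -2.0000e-02  8.5070e+01] 0.004
dn 41.17 F_jig [ 2.72 -0.78  4.74] M [ 0.06 -0.52 -0.03] jig xyz mm [ 1.6602e+02 -3.0000e-02  8.3030e+01] -0.006
dn 41.42 F_jig [2.94 0.13 3.96] M [ 0.09 -0.58 -0.01] jig xyz mm [ 1.6598e+02 -1.0000e-02  8.1030e+01] 0.001
dn 41.67 F_jig [2.75 0.65 4.26] M [ 0.1  -0.51 -0.01] jig xyz mm [ 1.6595e+02 -1.0000e-02  7.9000e+01] 0.004
dn 41.92 F_jig [ 2.8  -0.32  4.06] M [ 0.08 -0.44  0.01] jig xyz mm [ 1.6589e+02 -1.0000e-02  7.6940e+01] -0.001
dn 42.17 F_jig [1.51 0.2  4.14] M [ 0.02 -0.4   0.04] jig xyz mm [1.6585e+02 2.0000e-02 7.4850e+01] 0.0
dn 42.42 F_jig [1.68 0.2  1.99] M [ 0.02 -0.31 -0.01] jig xyz mm [1.6581e+02 4.0000e-02 7.2730e+01] 0.001
dn 42.67 F_jig [ 0.88 -0.4   2.47] M [-0.02 -0.27 -0.06] jig xyz mm [1.658e+02 1.000e-02 7.065e+01] 0.004
dn 42.92 F_jig [ 1.22 -0.14  0.26] M [-0.04 -0.16 -0.01] jig xyz mm [1.6575e+02 1.0000e-02 6.8620e+01] -0.001
dn 43.17 F_jig [-0.19 -0.11  0.59] M [-0.07 -0.02  0.06] jig xyz mm [1.6575e+02 4.0000e-02 6.6630e+01] -0.003
snapped?
```

```bash
python3 - <<'E'
from h import *
from cell import robot
z=.066
while z>.048:
    z-=.0015;robot.move_linear(P(J(.166),z),rate=.04);f=st(robot,"dn")
    if f[2]>4:print("rest");break
robot.move_linear(P(J(.166),.12),rate=.15);st(robot,"up")
robot.move_linear(P(J(.166),.30),rate=.3)
robot.move_ptp([.40,-.25,.32],q(JY));robot.dwell(.3)
t=robot.grab_frame("top");s=robot.grab_frame("scene");pickle.dump({"top":t,"scene":s},open("f5.pkl","wb"))
a=cv2.resize(t["color"][170:290,255:345],(420,560),interpolation=2);b=cv2.resize(s["color"][195:275,300:355+10],(380,467),interpolation=2)
b=cv2.resize(s["color"][190:285,300:365],(380,560),interpolation=2)
cv2.imwrite("pics/c8.png",np.hstack([a,b]));st(robot,"t")
E
```

```text
dn 43.42 F_jig [ 0.41  0.15 -0.93] M [-0.    0.02 -0.01] jig xyz mm [1.6573e+02 6.0000e-02 6.4100e+01] 0.003
dn 43.67 F_jig [-0.61  0.04  0.41] M [-0.03 -0.01  0.04] jig xyz mm [1.6591e+02 1.0000e-02 6.2830e+01] -0.005
dn 43.92 F_jig [-0.25  1.   -0.74] M [0.   0.03 0.01] jig xyz mm [165.92  -0.    61.37] -0.002
dn 44.17 F_jig [-0.12 -0.2  -0.52] M [-0.02  0.01 -0.03] jig xyz mm [1.659e+02 1.000e-02 5.988e+01] -0.001
dn 44.42 F_jig [-0.26 -0.42 -0.76] M [0.01 0.02 0.03] jig xyz mm [165.93   0.    58.38] -0.004
dn 44.67 F_jig [-0.09  0.23  0.83] M [0.03 0.04 0.01] jig xyz mm [ 1.6591e+02 -1.0000e-02  5.6850e+01] -0.001
dn 44.92 F_jig [ 0.83  0.17 -0.64] M [0.02 0.07 0.  ] jig xyz mm [1.6595e+02 3.0000e-02 5.5390e+01] -0.002
dn 45.17 F_jig [-0.33  0.74  0.42] M [ 0.03 -0.03 -0.05] jig xyz mm [1.6595e+02 3.0000e-02 5.3910e+01] 0.003
dn 45.42 F_jig [-1.3   0.92  2.75] M [-0.01  0.11 -0.01] jig xyz mm [ 1.6611e+02 -4.0000e-02  5.2780e+01] -0.001
dn 45.67 F_jig [-1.96  0.74  8.98] M [-0.04  0.5   0.03] jig xyz mm [ 1.6621e+02 -1.0000e-02  5.1830e+01] -0.0
rest
up 46.27 F_jig [ 0.29  0.44 -0.51] M [-0.   -0.02  0.  ] jig xyz mm [1.6565e+02 6.0000e-02 1.1909e+02] -0.001
t 49.04 F_jig [-0.21  0.75  0.41] M [ 0.05 -0.01 -0.01] jig xyz mm [-157.55 -296.81  319.92] 0.0
```

View pics/c8.png

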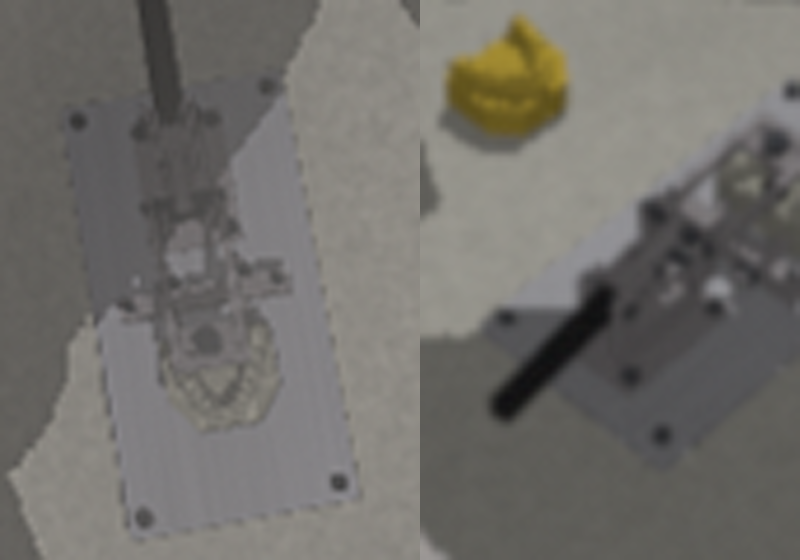

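The lever is at its rest height (felt at 52–53 mm), and the foot is on the palate at (205,340). The cast is still square at the screws, and the arm is clear. Handing in.

```bash
python3 -c "
from cell import robot
print(robot.hand_in(), robot.observe()['time_s'])"
```

```text
the job is handed in; nothing more can be done
the job is handed in; nothing more can be done
```

The upper cast is clamped on the jig, teeth up, with its heel against the stop screws. The job was handed in at about 49 s; no verdict came back.

- **Placing:** I chose the white cast with the solid palate and set it on the plate. I slid it in by feel, then squared it with a push of about 7–8 N on its front face. The contact point suggests the screws stick out about 13 mm.
- **Clamping:** The lever tipped over at about 4 N and fell until the foot met the cast. It then took about 5 N down through dead centre and snapped. I felt its rigid rest at 52–53 mm, where 52 mm was expected, and touched it there with a brief 9 N.
- **Last checks:** Before clamping, the camera put the cast within about 1 mm of centre, possibly 1.5 mm to the jig's −y side, and square to within about 1°. The final pictures show the foot on the palate, the lever down and the arm clear of everything.
- **Not checked:** The two screws were not felt one by one; seating on both is inferred from the firm push with almost no twist. I didn't compare the bystanders' positions before and after, but I felt no unexpected contact while moving.

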